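# Weigh a closed casting mould and sort it full or empty

## Task

Check whether metal is still inside the closed rubber mould at the left end of the bench: set it gently on the empty pan of the balance, let go and see how the beam comes to rest against the brass weight on the other pan. If the mould is heavier than the weight, put it flat in the round dish; if it is lighter, put it flat in the square tray (if the beam stands almost level, either will do).

Things in the scene. Friction and masses are not known exactly. Their poses are not given: they have to be found in the camera images.
- mould: closed two-part rubber mould to weigh: orange-brown rounded block, 48 (its x) x 63 (y) x 24 mm high, alone at the left end of the bench. Origin: centre of its underside, z up. Grip it along its x. It weighs half to one and a half times the 150 g brass weight. Carry it along the front of the bench: a lamp shade 0.2 m wide hangs 0.32 m above the bench at x 0.73, y -0.13
- weigh_pan: the balance's empty pan, left as the robot sees it: flat steel disc, 100 mm across, no rim. Origin 20 mm below the centre of its flat top (76 mm above the bench with the beam level, 89 mm unloaded). Stays level, moves 13 mm up or down softly. x: away from the robot; -y: to the pivot (95 mm, scale plate 132 mm high) and the other pan (190 mm, with the fixed brass weight)
- beam (a joint): tilt of the balance beam, rad: 0 level, positive when the weighing pan is lower (mould heavier than the weight), negative when higher; stops at +-0.14, at -0.14 with the pan empty. Settles in 2 s; 5 percent difference in weight tilts it 0.047. Within 0.045 is almost level. A brass needle on the beam shows it before a white plate
- round_dish: shallow round steel dish, 124 mm outside diameter, 10 mm high, inside floor 110 mm across and 3 mm above the bench, fixed on the bench; for a mould heavier than the weight. Origin: centre of its underside, z up
- square_tray: shallow square tray of light wood, 112 x 112 mm, 10 mm high, walls and floor 5 mm thick, fixed on the bench; for a mould lighter than the weight. Origin: centre of its underside, z up; x and y parallel to its sides

How it is judged (in metres and radians):
On the way:
1. the mould rests flat on the weighing pan, let go, long enough to read the beam (contact force between mould and weigh_pan above 0.4 N and contact force between mould and the fingers below 0.05 N and horizontal distance between mould and weigh_pan below 0.03 m and angle between mould's own z axis and vertical below 0.17 rad and velocity of joint beam between -0.03 and 0.03 rad/s), for 0.4 s.
At the end, for the whole second after the job is handed in: after weighing, the mould lies flat (10 degrees), still and released on the floor of the right container: the round dish (22 mm from centre) if above 95 percent of the brass weight, the square tray (35 mm) if below 105 percent (linear speed of mould below 0.01 m/s and contact force between mould and the fingers below 0.05 N and angle between mould's own z axis and vertical below 0.17 rad and ((horizontal distance between mould and round_dish below 0.022 m and z of mould in the frame of round_dish below 0.006 m and contact force between mould and round_dish above 1.4 N) or (horizontal distance between mould and square_tray below 0.035 m and z of mould in the frame of square_tray below 0.008 m and contact force between mould and square_tray between 0.4 and 1.54 N))); the robot touches nothing.
It fails at once if the mould is dropped or pressed hard on the balance pan (more than 20 N) (contact force between mould and weigh_pan above 20 N).
It also fails if it takes over 51 s, if anything falls off the work surface, if the arm or the gripper's body presses on something with over 40 N, if the wrist force passes 120 N, or if a joint passes its speed limit or range.

## Robot

A 6-joint arm with a two-finger parallel gripper is mounted at the origin on a cart in front of the work surface, level with it; the furniture and walls round the work are solid. World frame = base frame: x ahead of the robot, y to its left, z up, the work surface at z = 0. Lengths are in m, angles in degrees, forces in N, time in s.
With the tool pointing down it reaches from about 0.25 to 0.725 m from the base axis. Payload 9.7 kg.
Tool frame: the origin (TCP) lies midway between the tips of the shut fingers; the grasp point (between the pads) lies 19 mm behind it (bot.hold_point_z is the distance from the TCP to the grasp point, in m); z points along the fingers, y is the line along which they close (so a half turn about z gives the same grasp; the last joint's range is limited). The gripper opens to 85 mm and grips with 20 to 120 N. Pads are 22 mm wide; open, the fingers measure 114 mm over their backs; the gripper's body (76 mm by 85 mm) begins 54 mm behind the grasp point. The pads swing forward as they close: fully open they stand 13 mm farther back than shut.
Start: joints at [74.083, 4.979, 10.078, 95.1, 0, 90], TCP at [0.151, 0.529, 0.231] pointing down, gripper open.
Joint ranges: [-179.16, 179.16], [-48.56, 103.87], [-65.8, 70.77], [-126.05, 130.52], [-82.76, 87.17], [-180, 180]. Speed limits (degrees/s): [127.2, 127.2, 147.25, 180, 180, 180].

## Interface

Orientations are given as [roll, pitch, yaw] about the fixed x, y, z axes, in that order (R = Rz(yaw) Ry(pitch) Rx(roll)).
In Python, from workcell import bot gives the robot as it stands.
- The arm moves only by the tool play_rows, never from a script. Its argument "steps" is a list that holds one entry, the list of rows, each a list of 4 numbers: the shift along the tool's x, y, z in m, then the turn about the tool's z in rad. In form: [[[tx, ty, tz, yaw], ...]]. A call has exactly 5 rows; each row shifts and turns the commanded pose from where the row before left it, along the tool's axes as they then stand; what a row does not reach is not made up. A row lasts 1/12 s, in which the tool goes at most 41.7 mm and 7.16 degrees, less where a joint would pass 70% of its speed; a pose out of reach is approached as far as the arm can. A call is refused whole if a number of a shift passes 0.0417 or a number of a turn 0.125, either way. A call with a gripper value outside its range is refused whole. "gripper" is the finger opening in m, from 0 to 0.0854, set as the call begins (left out, the last holds). The fingers move at their own pace and stop on an object; "squeeze" is the grip in N (left out, the last holds). Time passes only in rows, so rows that do not move let the fingers close, or fill a call up. It gives the time, the measured TCP pose, the force, the opening and the grip force at its end, in the units of the state.
- bot.get_obs(): the state, without advancing time (a new reading comes with each control period).
- bot.camera(name): name is "scene" or "top"; returns a dict with "img" (400x640x3 uint8, blue, green, red), "vfov" (degrees; the focal length in pixels is half the picture's height over the tangent of half this angle, whatever the lens; pixels are square), "cx", "cy" (the principal point, pixels), "xyz" and "attitude" of the camera in the world. Camera axes: x right, y down, z forward; pixel columns grow to the right and rows downward; lengths in m; the calibration is good to about 2 mm. A picture is of the moment at which its call begins. There is no depth.
- bot.job_done(): hands the job in; it is judged then, once.
The state is a dict: "time": time; "q": joint angles; "qd": joint speeds; "joint_efforts": joint torques, N m; "ee_pos": TCP position; "tcp_rot": TCP orientation; "wrist_force": force on the tool from outside, world axes, zero at the start; "torque": the same for the moment, N m; "opening": finger opening in m; "grasp_force": force on a finger pad.
Only numpy, scipy, OpenCV 4.12 (cv2) and the standard library are available. Lean on these libraries where they do the work, as an engineer would, in place of code of your own. Each camera call takes 0.05 s, during which the arm holds its last target. There are 200 camera calls.

## Working session

There is one attempt and no reset: what is moved stays moved. The work goes in short steps, Python scripts to look and compute and a tool call to move; the robot and the scene stay as the last step left them, time stands still between calls to the robot, and variables do not carry over. Pictures are saved under pics/ and viewed, at most 10 in all, crops included, and the job is handed in when it is done.

Besides the shell and the picture viewer there is one more tool, called after "Call:" in YAML: its name, and indented under it one key for each argument. play_rows: Moves the arm, as the interface text tells. Its arguments: {"type":"object","properties":{"steps":{"type":"array","items":{"type":"array","items":{"type":"array","items":{"type":"number"}}}},"gripper":{"type":"number"},"squeeze":{"type":"number"}},"required":["steps"]}

```bash
mkdir -p pics
python3 - <<'E'
from workcell import bot
import cv2
o=bot.get_obs();print({k:o[k] for k in("time","ee_pos","tcp_rot","opening","wrist_force")},bot.hold_point_z)
for n in("scene","top"):
    c=bot.camera(n);cv2.imwrite(f"pics/{n}0.png",c["img"]);print(n,{k:v for k,v in c.items() if k!="img"})
E
```

```text
{'time': 0.0, 'ee_pos': array([0.15076675, 0.52870021, 0.23056034]), 'tcp_rot': array([-1.79924488e+02, -2.95580081e-04,  1.64083543e+02]), 'opening': 0.08537797099077131, 'wrist_force': array([ 0.41584682, -0.29534977, -0.29446383])} 0.0187
scene {'vfov': 45.79816818789143, 'cx': 311.2536348811877, 'cy': 200.34175006824785, 'xyz': array([ 0.08346609, -0.91444044,  0.76447441]), 'attitude': array([-129.4942688 ,   -0.85935582,  -31.09594302])}
top {'vfov': 52.63945073902808, 'cx': 321.04378309633717, 'cy': 198.17285566193155, 'xyz': array([ 0.3746582 , -0.19676538,  0.88707607]), 'attitude': array([-169.08404853,    0.5677374 ,  -91.52567111])}
```

View pics/scene0.png

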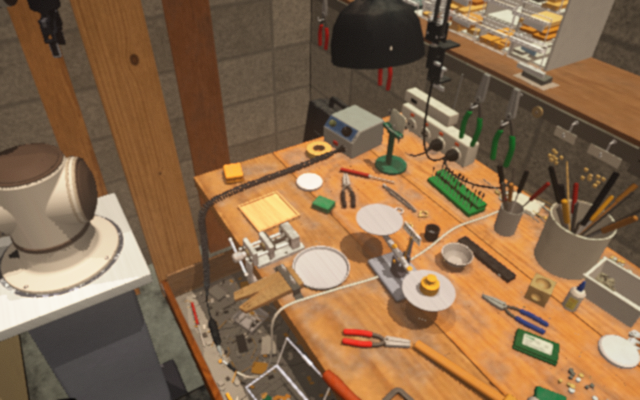

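View pics/top0.png

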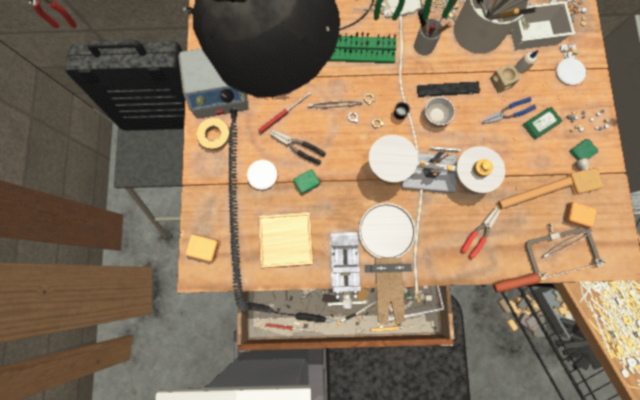

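Scene view: mould at (233,172), tray (268,210), dish (321,268), empty pan (380,220), brass weight (430,285). Top view: mould (202,248), tray (286,240), dish (386,231), pan (393,159). I'll enlarge both.

Run:
```python
import cv2,numpy as np
t=cv2.imread("pics/top0.png");s=cv2.imread("pics/scene0.png")
f=lambda im,x,y,w,h,k:cv2.resize(im[y:y+h,x:x+w],None,fx=k,fy=k,interpolation=cv2.INTER_CUBIC)
cv2.imwrite("pics/top_c.png",f(t,180,125,260,170,3))
cv2.imwrite("pics/sc_c.png",f(s,210,150,200,145,4))
```

```text
(no output)
```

View pics/top_c.png

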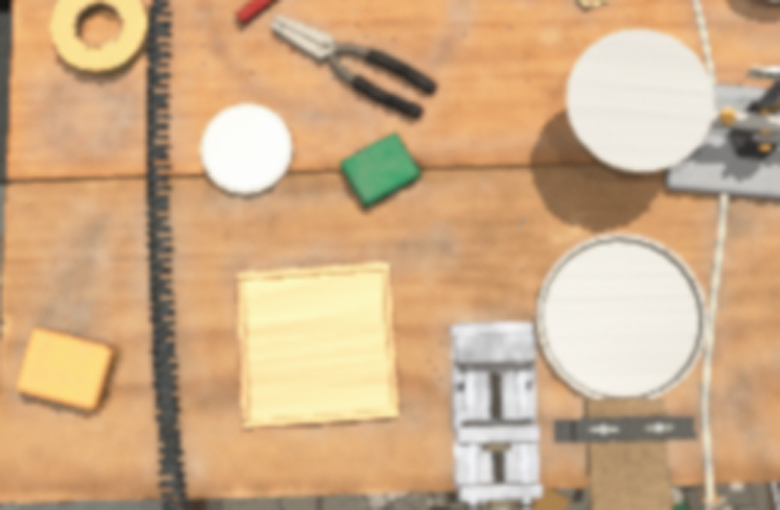

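View pics/sc_c.png

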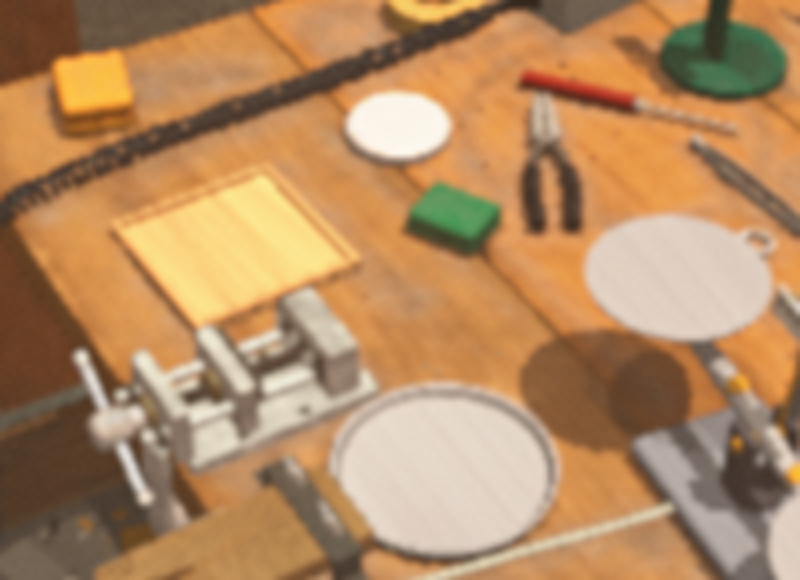

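Top crop: mould top face corners about (36,328),(115,346),(95,408),(18,388); pan centre (641,101); dish (621,317); tray corners (238,272),(388,263),(398,417),(244,428). Scene crop: mould top centre (93,87), pan (679,277), dish (444,468), tray (236,246). Next I triangulate.

```bash
cat > h.py <<'E'
import numpy as np
from scipy.spatial.transform import Rotation as Ro
C={"scene":dict(v=45.79816818789143,c=(311.2536,200.3418),p=[.08346609,-.91444044,.76447441],a=[-129.4942688,-.85935582,-31.09594302]),
"top":dict(v=52.63945073902808,c=(321.0438,198.1729),p=[.3746582,-.19676538,.88707607],a=[-169.08404853,.5677374,-91.52567111])}
def ray(n,u,v):
    c=C[n];f=200/np.tan(np.radians(c["v"]/2))
    d=Ro.from_euler("xyz",c["a"],degrees=True).apply([(u-c["c"][0])/f,(v-c["c"][1])/f,1])
    return np.array(c["p"]),d/np.linalg.norm(d)
def tri(a,b):
    A=0;B=0
    for p,d in(a,b):
        M=np.eye(3)-np.outer(d,d);A=A+M;B=B+M@p
    x=np.linalg.solve(A,B);return x,[np.linalg.norm(np.cross(x-p,d)) for p,d in(a,b)]
def pl(n,u,v,z):
    p,d=ray(n,u,v);return p+d*(z-p[2])/d[2]
def T(u,v):return(180+(u+.5)/3-.5,125+(v+.5)/3-.5)
def S(u,v):return(210+(u+.5)/4-.5,150+(v+.5)/4-.5)
E
python3 - <<'E'
from h import *
np.set_printoptions(precision=4,suppress=True)
for n,t,s,z in[("mould",(66,367.5),(93,87.5),.024),("pan",(641,101),(679,277),.089),("dish",(621,317),(444,468),.01),("tray",(317,345),(236,246),.01)]:
    print(n,*tri(ray("top",*T(*t)),ray("scene",*S(*s))),pl("top",*T(*t),z),pl("scene",*S(*s),z))
q=[pl("top",*T(*c),.024)[:2] for c in[(36,328),(115,346),(95,408),(18,388)]]
q2=[pl("scene",*S(*c),.024)[:2] for c in[(55,65),(122,53),(132,110),(62,122)]]
for q in(q,q2):
  for i in range(4):
    d=q[(i+1)%4]-q[i];print(q[i],np.linalg.norm(d),np.degrees(np.arctan2(d[1],d[0])))
q=[pl("top",*T(*c),.01)[:2] for c in[(238,272),(388,263),(398,417),(244,428)]]
for i in range(4):
    d=q[(i+1)%4]-q[i];print(q[i],np.linalg.norm(d),np.degrees(np.arctan2(d[1],d[0])))
E
```

```text
mould [0.4432 0.0668 0.0157] [np.float64(0.0003432982480250382), np.float64(0.0003432982480249175)] [0.4423 0.0644 0.024 ] [0.4395 0.0558 0.024 ]
pan [ 0.609  -0.3438  0.0881] [np.float64(0.0013699826085381264), np.float64(0.0013699826085381804)] [ 0.6075 -0.343   0.089 ] [ 0.6099 -0.3447  0.089 ]
dish [ 0.4698 -0.3341  0.0056] [np.float64(0.0005367661343391002), np.float64(0.0005367661343391331)] [ 0.4688 -0.3332  0.01  ] [ 0.4681 -0.3376  0.01  ]
tray [ 0.4565 -0.1127  0.0039] [np.float64(0.0014735719072782169), np.float64(0.001473571907278149)] [ 0.4546 -0.1127  0.01  ] [ 0.4549 -0.1197  0.01  ]
[0.471  0.0868] 0.05867040431875287 -104.22387842163833
[0.4566 0.0299] 0.045298900528268855 163.0674318217031
[0.4132 0.0431] 0.05715188059096163 74.2653793032985
[0.4287 0.0981] 0.04374566260212285 -15.012821054413465
[0.4279 0.092 ] 0.045687619434838574 -12.017247824053914
[0.4726 0.0825] 0.06576931110907865 -108.85399022902965
[0.4514 0.0203] 0.04572166506093834 166.50603670012126
[0.4069 0.0309] 0.06460185119783174 71.00500074621648
[ 0.5095 -0.0554] 0.10993157763794772 -88.14103240693095
[ 0.5131 -0.1653] 0.11155946527759661 -177.53014187281764
[ 0.4016 -0.1701] 0.11021882215184657 92.49255128110046
[ 0.3968 -0.06  ] 0.11277557545301163 2.320752882217287
```

```bash
cat >> h.py <<'E'
def proj(n,P):
    c=C[n];f=200/np.tan(np.radians(c["v"]/2))
    q=Ro.from_euler("xyz",c["a"],degrees=True).inv().apply(np.array(P)-c["p"]);return q[:2]/q[2]*f+c["c"]
E
python3 - <<'E'
from h import *
import cv2
o=[]
for n,(x,y,w,h) in dict(top=(0,150,200,200),scene=(0,0,240,200)).items():
    im=cv2.imread(f"pics/{n}0.png")
    k=2
    im=cv2.resize(im,None,fx=k,fy=k,interpolation=cv2.INTER_CUBIC)
    for P,col in(((.151,.529,.231),(0,0,255)),((.442,.063,.15),(0,255,0)),((.3,.3,.2),(255,0,0)),((.25,.25,.2),(255,0,255))):
        u=proj(n,P)*k;print(n,P,u/k);cv2.circle(im,tuple(int(a) for a in u),4,col,-1)
    o.append(im[y*k:(y+h)*k,x*k:(x+w)*k][:400])
cv2.imwrite("pics/posts.png",np.hstack([i[:,:400] for i in o]))
E
```

```text
top (0.151, 0.529, 0.231) [-155.32354521  441.42287532]
top (0.442, 0.063, 0.15) [181.74661719 242.43350387]
top (0.3, 0.3, 0.2) [ 23.49023726 330.7327848 ]
top (0.25, 0.25, 0.2) [ 50.83186062 362.21949182]
scene (0.151, 0.529, 0.231) [60.49556104 54.47618765]
scene (0.442, 0.063, 0.15) [228.02744807 128.67354731]
scene (0.3, 0.3, 0.2) [139.82971902  85.32115123]
scene (0.25, 0.25, 0.2) [125.42132299  97.47282473]
```

View pics/posts.png

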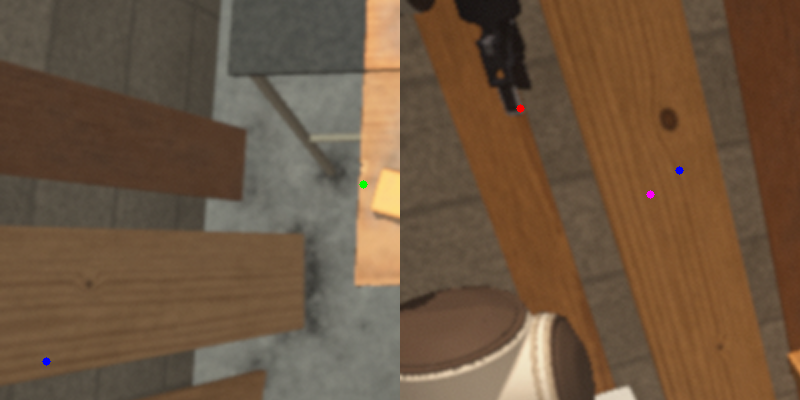

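Run:
```python
from h import *
def plane(n,a,b):
    p,d=ray(n,*a);_,e=ray(n,*b);m=np.cross(d,e);m/=np.linalg.norm(m);return m,m@p
t={"Bup":((0,263),(152,267)),"Blo":((0,342),(152,314)),"Aup":((0,181),(122,214)),"Alo":((0,237),(120,250)),"Cup":((60,350),(132,335))}
s={"BL":((72,0),(135,200)),"BR":((135,0),(187,200)),"CL":((5,0),(55,130)),"CR":((60,50),(103,200)),"AL":((163,0),(198,175))}
for k in t: print(k,plane("top",*t[k]),[ (pl("top",*t[k][1],z)[:2]).round(3) for z in(-.7,-.8,-.9)])
for a,b in[("Blo","BL"),("Blo","BR"),("Bup","BR"),("Bup","BL"),("Cup","CR"),("Aup","AL"),("Alo","AL")]:
    m,d=plane("top",*t[a]);n,e=plane("scene",*s[b])
    print(a,b,np.linalg.solve([m[:2],n[:2]],[d,e]),m[2],n[2])
```

```text
Bup (array([-0.99855537,  0.05260032, -0.01097194]), np.float64(-0.39419982053099817)) [array([0.427, 0.475]), array([0.431, 0.517]), array([0.434, 0.559])]
Blo (array([-0.98838624, -0.15132187,  0.01394017]), np.float64(-0.3281661146480173)) [array([0.251, 0.466]), array([0.243, 0.507]), array([0.235, 0.549])]
Aup (array([-0.95886366,  0.28337754, -0.01666269]), np.float64(-0.4297860970250418)) [array([0.639, 0.606]), array([0.656, 0.657]), array([0.673, 0.707])]
Alo (array([-0.99113711,  0.13251477, -0.00933029]), np.float64(-0.40568864863636744)) [array([0.497, 0.604]), array([0.504, 0.655]), array([0.512, 0.705])]
Cup (array([-0.98401408, -0.17280261,  0.04307612]), np.float64(-0.29645557423672936)) [array([0.176, 0.537]), array([0.164, 0.583]), array([0.151, 0.63 ])]
Blo BL [0.23601419 0.62709334] 0.01394016999377882 -0.019303752623738662
Blo BR [0.31570305 0.1065911 ] 0.01394016999377882 -0.045826934681216104
Bup BR [0.43229332 0.71233401] -0.010971936282328443 -0.045826934681216104
Bup BL [0.70331356 5.85733555] -0.010971936282328443 -0.019303752623738662
Cup CR [0.16090203 0.79932653] 0.043076121931502585 0.03840979318206449
Aup AL [-0.35505578 -2.71805659] -0.01666269036600862 -0.022981189533612036
Alo AL [0.49458052 0.63772857] -0.009330294978554006 -0.022981189533612036
```

Call:
play_rows:
  steps:
    - [[-0.0272, -0.0245, 0, 0], [-0.0272, -0.0245, 0, 0], [-0.0272, -0.0245, 0, 0], [-0.0272, -0.0245, 0, 0], [-0.0272, -0.0245, 0, 0]]
  gripper: 0.0854

```text
time: 0.52
ee_pos: [0.2484, 0.3722, 0.2309]
tcp_rot: [-180.0, -0.0, 164.1]
wrist_force: [0.4, -0.5, 1.3]
opening: 0.0855
grasp_force: 0.0
```

Call:
play_rows:
  steps:
    - [[-0.0272, -0.0245, 0, 0], [-0.0272, -0.0245, 0, 0], [-0.0272, -0.0245, 0, 0], [-0.0272, -0.0245, 0, 0], [-0.0272, -0.0245, 0, 0]]

```text
time: 0.93
ee_pos: [0.3456, 0.217, 0.2312]
tcp_rot: [180.0, 0.0, 164.1]
wrist_force: [-0.7, 0.5, -0.6]
opening: 0.0856
grasp_force: 0.0
```

Call:
play_rows:
  steps:
    - [[-0.0272, -0.0245, 0, 0], [-0.0272, -0.0245, 0, 0], [-0.0272, -0.0245, 0, 0], [-0.0272, -0.0245, 0, 0], [-0.0272, -0.0245, 0, 0]]

```text
time: 1.35
ee_pos: [0.4429, 0.0617, 0.2312]
tcp_rot: [180.0, -0.0, 164.1]
wrist_force: [0.5, 0.3, 0.4]
opening: 0.0855
grasp_force: 0.0
```

Call:
play_rows:
  steps:
    - [[0, 0, 0.01, 0.12], [0, 0, 0.01, 0.12], [0, 0, 0.01, 0.12], [0, 0, 0.01, 0.12], [0, 0, 0.01, 0.12]]

```text
time: 1.77
ee_pos: [0.4423, 0.0634, 0.1804]
tcp_rot: [-180.0, -0.0, 129.3]
wrist_force: [-0.4, 0.7, -0.3]
opening: 0.0854
grasp_force: 0.0
```

Call:
play_rows:
  steps:
    - [[0, 0, 0.01, 0.12], [0, 0, 0.01, 0.12], [0, 0, 0.01, 0.12], [0, 0, 0.01, 0.12], [0, 0, 0.01, 0.12]]

```text
time: 2.18
ee_pos: [0.4422, 0.0636, 0.1305]
tcp_rot: [-180.0, 0.0, 95.0]
wrist_force: [0.6, 0.1, -1.0]
opening: 0.0855
grasp_force: 0.0
```

Call:
play_rows:
  steps:
    - [[0, 0, 0.01, 0.12], [0, 0, 0.01, 0.12], [0, 0, 0.01, 0.11], [0, 0, 0, 0], [0, 0, 0, 0]]

```text
time: 2.6
ee_pos: [0.442, 0.0635, 0.1009]
tcp_rot: [-179.9, 0.0, 75.5]
wrist_force: [-0.9, 0.5, -0.5]
opening: 0.0854
grasp_force: 0.0
```

Run:
```python
from workcell import bot
from h import *
import cv2
o=bot.get_obs();print({k:o[k] for k in("time","ee_pos","tcp_rot","q","wrist_force")})
i=[]
t=bot.camera("top")["img"];s=bot.camera("scene")["img"]
i=[cv2.resize(a,(400,400),interpolation=cv2.INTER_CUBIC) for a in(t[190:290,150:250],s[110:210,180:280])]
cv2.imwrite("pics/g1.png",np.hstack(i))
```

```text
{'time': 2.6, 'ee_pos': array([0.44195047, 0.06354289, 0.10088711]), 'tcp_rot': array([-1.79929610e+02,  2.84166973e-02,  7.54727893e+01]), 'q': array([ 8.18120672e+00, -9.74933903e+00, -1.85661648e+01,  8.12590782e+01,
        9.59791312e-04,  1.12708434e+02]), 'wrist_force': array([-0.87739045,  0.5141344 , -0.52628956])}
```

View pics/g1.png

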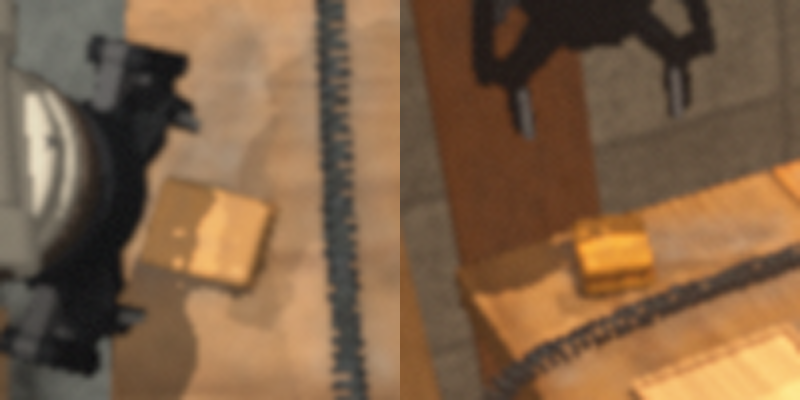

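The gripper straddles the mould with its jaws along the mould's x (top crop: mould centre about (209,231)). I'll descend and close.

Call:
play_rows:
  steps:
    - [[0, 0, 0.018, 0], [0, 0, 0.018, 0], [0, 0, 0.018, 0], [0, 0, 0.018, 0], [0, 0, 0.012, 0]]

```text
time: 3.12
ee_pos: [0.4422, 0.0636, 0.0164]
tcp_rot: [-180.0, 0.0, 75.4]
wrist_force: [-0.9, 0.1, -0.3]
opening: 0.0852
grasp_force: 0.0
```

Call:
play_rows:
  steps:
    - [[0, 0, 0.008, 0], [0, 0, 0.006, 0], [0, 0, 0.003, 0], [0, 0, 0, 0], [0, 0, 0, 0]]

```text
time: 3.53
ee_pos: [0.4428, 0.0637, 0.0009]
tcp_rot: [180.0, -0.0, 75.3]
wrist_force: [0.1, -0.5, 1.2]
opening: 0.0856
grasp_force: 0.0
```

Call:
play_rows:
  steps:
    - [[0, 0, 0, 0], [0, 0, 0, 0], [0, 0, 0, 0], [0, 0, 0, 0], [0, 0, 0, 0]]
  gripper: 0.035
  squeeze: 25

```text
time: 3.95
ee_pos: [0.4427, 0.0636, 0.0008]
tcp_rot: [180.0, -0.0, 75.3]
wrist_force: [-0.6, 0.2, 4.7]
opening: 0.0468
grasp_force: 26.2
```

Call:
play_rows:
  steps:
    - [[0, 0, 0, 0], [0, 0, 0, 0], [0, 0, 0, 0], [0, 0, 0, 0], [0, 0, 0, 0]]

```text
time: 4.37
ee_pos: [0.4427, 0.0637, 0.0008]
tcp_rot: [180.0, -0.0, 75.3]
wrist_force: [-1.6, -0.5, 6.6]
opening: 0.047
grasp_force: 26.3
```

Call:
play_rows:
  steps:
    - [[0, 0, -0.02, 0], [0, 0, -0.03, 0], [0, 0, -0.035, 0], [0, 0, -0.035, 0], [0, 0, -0.03, 0]]

```text
time: 4.78
ee_pos: [0.4422, 0.0636, 0.1522]
tcp_rot: [180.0, -0.0, 75.3]
wrist_force: [0.3, 1.1, -0.9]
opening: 0.0467
grasp_force: 27.2
```

Call:
play_rows:
  steps:
    - [[-0.0326, 0.0092, 0, 0], [-0.0326, 0.0092, 0, 0], [-0.0326, 0.0092, 0, 0], [-0.0326, 0.0092, 0, 0], [-0.0326, 0.0092, 0, 0]]

```text
time: 5.2
ee_pos: [0.4451, -0.1072, 0.15]
tcp_rot: [-180.0, 0.0, 75.3]
wrist_force: [1.1, -0.1, -1.8]
opening: 0.0469
grasp_force: 27.2
```

Call:
play_rows:
  steps:
    - [[-0.0326, 0.0092, 0, 0], [-0.0326, 0.0092, 0, 0], [-0.0326, 0.0092, 0, 0], [-0.0326, 0.0092, 0, 0], [-0.0326, 0.0092, 0, 0]]

```text
time: 5.62
ee_pos: [0.448, -0.2768, 0.1498]
tcp_rot: [-180.0, -0.0, 75.3]
wrist_force: [1.4, 0.6, -1.3]
opening: 0.0467
grasp_force: 27.2
```

Call:
play_rows:
  steps:
    - [[-0.0326, 0.0092, 0, 0], [-0.0326, 0.0092, 0, 0], [0, 0, 0, 0], [0, 0, 0, 0], [0, 0, 0, 0]]

```text
time: 6.03
ee_pos: [0.4494, -0.3425, 0.1496]
tcp_rot: [-179.9, -0.0, 75.2]
wrist_force: [-0.4, 1.3, -1.1]
opening: 0.0466
grasp_force: 27.2
```

Call:
play_rows:
  steps:
    - [[0.005, 0.0192, 0, 0], [0.005, 0.0192, 0, 0], [0.005, 0.0192, 0, 0], [0.005, 0.0192, 0, 0], [0.005, 0.0192, 0, 0]]

```text
time: 6.45
ee_pos: [0.5501, -0.3414, 0.1506]
tcp_rot: [180.0, -0.0, 75.4]
wrist_force: [-0.7, 1.0, -2.1]
opening: 0.0465
grasp_force: 27.2
```

Call:
play_rows:
  steps:
    - [[0.005, 0.0192, 0, 0], [0.005, 0.0192, 0, 0], [0.005, 0.0192, 0, 0], [0, 0, 0, 0], [0, 0, 0, 0]]

```text
time: 6.87
ee_pos: [0.6091, -0.3415, 0.1497]
tcp_rot: [-179.9, -0.0, 75.4]
wrist_force: [-0.3, -0.7, -1.4]
opening: 0.047
grasp_force: 27.3
```

Run:
```python
from workcell import bot
from h import *
import cv2
o=bot.get_obs();print({k:o[k] for k in("time","ee_pos","tcp_rot","q","wrist_force","opening")})
t=bot.camera("top")["img"];s=bot.camera("scene")["img"]
i=[cv2.resize(a,(400,400),interpolation=cv2.INTER_CUBIC) for a in(t[80:240,320:480],s[150:310,320:480])]
cv2.imwrite("pics/g2.png",np.hstack(i))
```

```text
{'time': 6.8667, 'ee_pos': array([ 0.60907533, -0.34146225,  0.1496855 ]), 'tcp_rot': array([-1.79933179e+02, -2.03286224e-02,  7.54126644e+01]), 'q': array([-2.92771466e+01,  2.54056692e+01,  2.57825608e+01,  9.04466839e+01,
        2.71913852e-03,  7.53101756e+01]), 'wrist_force': array([-0.26634252, -0.72445996, -1.37180181]), 'opening': 0.04697240339329686}
```

View pics/g2.png

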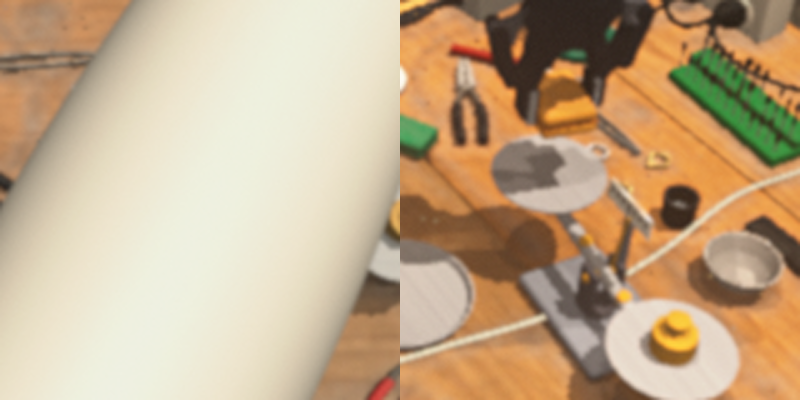

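The mould is held level above the empty pan (scene crop: mould at (568,105), pan at (550,172)). I'll lower it gently.

Call:
play_rows:
  steps:
    - [[0, 0, 0.015, 0], [0, 0, 0.015, 0], [0, 0, 0.012, 0], [0, 0, 0.006, 0], [0, 0, 0.003, 0]]

```text
time: 7.38
ee_pos: [0.6076, -0.3429, 0.0984]
tcp_rot: [-179.9, -0.0, 75.3]
wrist_force: [0.9, -0.4, -1.2]
opening: 0.0468
grasp_force: 27.2
```

Call:
play_rows:
  steps:
    - [[0, 0, 0.002, 0], [0, 0, 0.002, 0], [0, 0, 0.002, 0], [0, 0, 0.0015, 0], [0, 0, 0, 0]]

```text
time: 7.8
ee_pos: [0.6085, -0.3432, 0.0917]
tcp_rot: [180.0, 0.0, 75.3]
wrist_force: [0.2, -0.5, -1.9]
opening: 0.0467
grasp_force: 27.2
```

Call:
play_rows:
  steps:
    - [[0, 0, 0.001, 0], [0, 0, 0.001, 0], [0, 0, 0.001, 0], [0, 0, 0, 0], [0, 0, 0, 0]]

```text
time: 8.22
ee_pos: [0.6086, -0.3431, 0.0889]
tcp_rot: [180.0, -0.0, 75.3]
wrist_force: [0.6, 1.2, -1.0]
opening: 0.0469
grasp_force: 27.4
```

Call:
play_rows:
  steps:
    - [[0, 0, 0.001, 0], [0, 0, 0.001, 0], [0, 0, 0.001, 0], [0, 0, 0, 0], [0, 0, 0, 0]]

```text
time: 8.63
ee_pos: [0.6085, -0.3431, 0.0857]
tcp_rot: [-180.0, 0.0, 75.3]
wrist_force: [0.8, 0.9, 0.1]
opening: 0.0467
grasp_force: 27.4
```

Call:
play_rows:
  steps:
    - [[0, 0, 0, 0], [0, 0, 0, 0], [0, 0, 0, 0], [0, 0, 0, 0], [0, 0, 0, 0]]

```text
time: 9.05
ee_pos: [0.6084, -0.3432, 0.0858]
tcp_rot: [-180.0, 0.0, 75.3]
wrist_force: [1.0, -0.7, -1.5]
opening: 0.0466
grasp_force: 27.4
```

Call:
play_rows:
  steps:
    - [[0, 0, 0, 0], [0, 0, 0, 0], [0, 0, 0, 0], [0, 0, 0, 0], [0, 0, 0, 0]]
  gripper: 0.075

```text
time: 9.47
ee_pos: [0.6084, -0.3432, 0.0858]
tcp_rot: [180.0, 0.0, 75.3]
wrist_force: [-0.4, -0.2, -0.2]
opening: 0.0751
grasp_force: 0.0
```

Call:
play_rows:
  steps:
    - [[0, 0, -0.01, 0], [0, 0, -0.015, 0], [0, 0, -0.02, 0], [0, 0, -0.02, 0], [0, 0, -0.02, 0]]

```text
time: 9.88
ee_pos: [0.6084, -0.3431, 0.1726]
tcp_rot: [180.0, 0.0, 75.3]
wrist_force: [0.7, -0.8, -0.1]
opening: 0.075
grasp_force: 0.0
```

Call:
play_rows:
  steps:
    - [[0, 0, 0, 0], [0, 0, 0, 0], [0, 0, 0, 0], [0, 0, 0, 0], [0, 0, 0, 0]]

```text
time: 10.3
ee_pos: [0.6081, -0.3429, 0.1696]
tcp_rot: [-179.9, -0.0, 75.3]
wrist_force: [0.1, 0.4, -0.6]
opening: 0.0752
grasp_force: 0.0
```

Call:
play_rows:
  steps:
    - [[0, 0, 0, 0], [0, 0, 0, 0], [0, 0, 0, 0], [0, 0, 0, 0], [0, 0, 0, 0]]

```text
time: 10.72
ee_pos: [0.6084, -0.3432, 0.1707]
tcp_rot: [-180.0, -0.0, 75.3]
wrist_force: [0.2, -0.0, -0.2]
opening: 0.0747
grasp_force: 0.0
```

Call:
play_rows:
  steps:
    - [[0, 0, 0, 0], [0, 0, 0, 0], [0, 0, 0, 0], [0, 0, 0, 0], [0, 0, 0, 0]]

```text
time: 11.13
ee_pos: [0.6085, -0.3432, 0.1708]
tcp_rot: [180.0, 0.0, 75.3]
wrist_force: [0.3, 0.6, -0.2]
opening: 0.0749
grasp_force: 0.0
```

Call:
play_rows:
  steps:
    - [[0, 0, 0, 0], [0, 0, 0, 0], [0, 0, 0, 0], [0, 0, 0, 0], [0, 0, 0, 0]]

```text
time: 11.55
ee_pos: [0.6085, -0.3431, 0.1708]
tcp_rot: [-180.0, 0.0, 75.3]
wrist_force: [0.5, -1.0, 0.6]
opening: 0.0747
grasp_force: 0.0
```

Call:
play_rows:
  steps:
    - [[0, 0, 0, 0], [0, 0, 0, 0], [0, 0, 0, 0], [0, 0, 0, 0], [0, 0, 0, 0]]

```text
time: 11.97
ee_pos: [0.6085, -0.3432, 0.1708]
tcp_rot: [180.0, -0.0, 75.3]
wrist_force: [-0.4, -0.6, -0.7]
opening: 0.0752
grasp_force: 0.0
```

Run:
```python
from workcell import bot
from h import *
import cv2
s=bot.camera("scene")["img"];cv2.imwrite("pics/w_full.png",s)
cv2.imwrite("pics/w.png",cv2.resize(s[180:330,340:480],None,fx=4,fy=4,interpolation=cv2.INTER_CUBIC))
```

```text
(no output)
```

View pics/w.png

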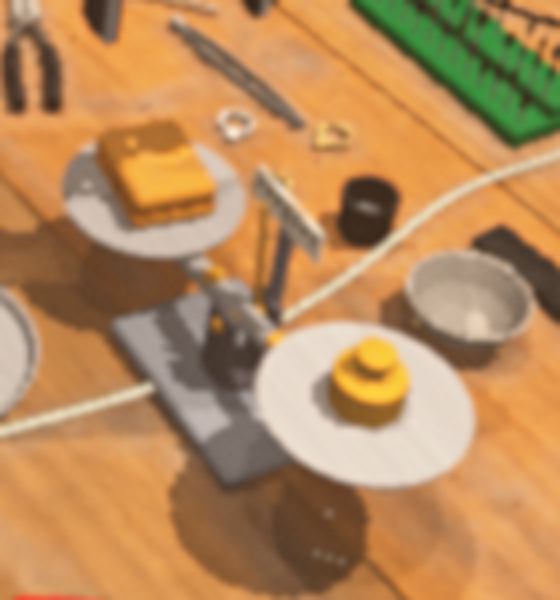

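Run:
```python
from h import *
for z in(.089,.0805,.076,.0715,.063): print(z,proj("scene",(.6085,-.3435,z)),proj("scene",(.6085,-.5335,.152-z)))
```

```text
0.089 [378.52197746 218.76181975] [437.3949723  285.85735757]
0.0805 [378.10752232 221.70018483] [438.2159287  282.93373544]
0.076 [377.88987316 223.24325336] [438.6545396  281.37173708]
0.0715 [377.67343495 224.77773667] [439.09594487 279.7997873 ]
0.063 [377.26787558 227.65303334] [439.93742957 276.80305899]
```

The pan centre moved from row 219 to about 228.6, which puts its top at z ≈ 0.063, the lower stop. The brass side rose by the same amount, so the mould is **heavier** and goes in the round dish. The mould sits centred on the pan, so I'll regrip there a little higher.

Call:
play_rows:
  steps:
    - [[0, 0, 0.02, 0], [0, 0, 0.025, 0], [0, 0, 0.025, 0], [0, 0, 0.015, 0], [0, 0, 0.01, 0]]
  gripper: 0.0854

```text
time: 12.43
ee_pos: [0.6076, -0.3427, 0.0733]
tcp_rot: [-179.8, -0.0, 75.3]
wrist_force: [-0.5, -0.3, 0.2]
opening: 0.0855
grasp_force: 0.0
```

Call:
play_rows:
  steps:
    - [[0, 0, 0.005, 0], [0, 0, 0.003, 0], [0, 0, 0, 0], [0, 0, 0, 0], [0, 0, 0, 0]]

```text
time: 12.85
ee_pos: [0.609, -0.3435, 0.0691]
tcp_rot: [179.9, 0.0, 75.3]
wrist_force: [-0.0, -0.2, -0.2]
opening: 0.0853
grasp_force: 0.0
```

Call:
play_rows:
  steps:
    - [[0, 0, 0, 0], [0, 0, 0, 0], [0, 0, 0, 0], [0, 0, 0, 0], [0, 0, 0, 0]]
  gripper: 0.056
  squeeze: 20

```text
time: 13.27
ee_pos: [0.6085, -0.3432, 0.0679]
tcp_rot: [180.0, 0.0, 75.3]
wrist_force: [0.4, 0.2, -0.1]
opening: 0.056
grasp_force: 0.0
```

Call:
play_rows:
  steps:
    - [[0, 0, 0, 0], [0, 0, 0, 0], [0, 0, 0, 0], [0, 0, 0, 0], [0, 0, 0, 0]]
  gripper: 0.04

```text
time: 13.68
ee_pos: [0.6085, -0.3432, 0.068]
tcp_rot: [180.0, 0.0, 75.3]
wrist_force: [0.5, 0.5, 2.3]
opening: 0.0464
grasp_force: 23.6
```

Call:
play_rows:
  steps:
    - [[0, 0, 0, 0], [0, 0, 0, 0], [0, 0, 0, 0], [0, 0, 0, 0], [0, 0, 0, 0]]

```text
time: 14.1
ee_pos: [0.6085, -0.3432, 0.0679]
tcp_rot: [180.0, 0.0, 75.3]
wrist_force: [0.0, 1.0, 3.1]
opening: 0.0466
grasp_force: 23.7
```

Call:
play_rows:
  steps:
    - [[0, 0, -0.008, 0], [0, 0, -0.015, 0], [0, 0, -0.02, 0], [0, 0, -0.02, 0], [0, 0, -0.01, 0]]

```text
time: 14.52
ee_pos: [0.6088, -0.3434, 0.1435]
tcp_rot: [179.9, 0.0, 75.3]
wrist_force: [0.0, -0.4, -0.8]
opening: 0.0466
grasp_force: 23.3
```

Call:
play_rows:
  steps:
    - [[-0.0039, -0.0196, 0, 0], [-0.0039, -0.0196, 0, 0], [-0.0039, -0.0196, 0, 0], [-0.0039, -0.0196, 0, 0], [-0.0039, -0.0196, 0, 0]]

```text
time: 14.93
ee_pos: [0.5076, -0.3369, 0.1402]
tcp_rot: [-179.9, -0.0, 75.3]
wrist_force: [0.7, -0.7, -1.2]
opening: 0.0469
grasp_force: 23.3
```

Call:
play_rows:
  steps:
    - [[-0.0039, -0.0196, 0, 0], [-0.0039, -0.0196, 0, 0], [0, 0, 0.01, 0], [0, 0, 0.02, 0], [0, 0, 0.02, 0]]

```text
time: 15.35
ee_pos: [0.469, -0.335, 0.0906]
tcp_rot: [179.9, 0.0, 75.3]
wrist_force: [0.1, 0.2, -2.2]
opening: 0.0468
grasp_force: 23.3
```

Call:
play_rows:
  steps:
    - [[0, 0, 0.02, 0], [0, 0, 0.015, 0], [0, 0, 0.01, 0], [0, 0, 0, 0], [0, 0, 0, 0]]

```text
time: 15.77
ee_pos: [0.4688, -0.3345, 0.0455]
tcp_rot: [-180.0, -0.0, 75.3]
wrist_force: [0.4, -0.4, -1.4]
opening: 0.047
grasp_force: 23.3
```

Run:
```python
from workcell import bot
from h import *
import cv2
o=bot.get_obs();print({k:o[k] for k in("time","ee_pos","wrist_force","opening")})
s=bot.camera("scene")["img"];t=bot.camera("top")["img"]
i=[cv2.resize(a,(400,400),interpolation=cv2.INTER_CUBIC) for a in(t[170:290,330:450],s[190:310,260:380])]
cv2.imwrite("pics/d.png",np.hstack(i))
```

```text
{'time': 15.7667, 'ee_pos': array([ 0.4687594 , -0.33453082,  0.04554165]), 'wrist_force': array([ 0.41986784, -0.37981369, -1.38768193]), 'opening': 0.04704210716239777}
```

View pics/d.png

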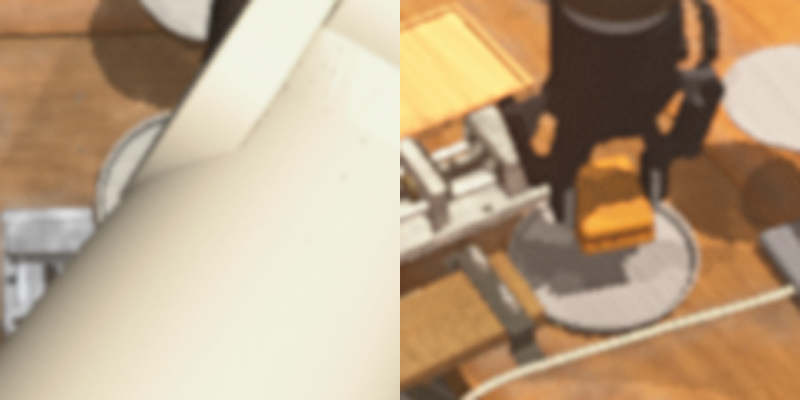

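The mould is held above the dish (dish centre at (605,265) in the scene crop, the mould appearing higher because it is raised). Now I'll lower it, release and retreat.

Call:
play_rows:
  steps:
    - [[0, 0, 0.012, 0], [0, 0, 0.01, 0], [0, 0, 0.006, 0], [0, 0, 0.004, 0], [0, 0, 0.002, 0]]

```text
time: 16.28
ee_pos: [0.4684, -0.3344, 0.0107]
tcp_rot: [-179.9, -0.0, 75.3]
wrist_force: [0.2, -0.0, -1.0]
opening: 0.0466
grasp_force: 23.3
```

Call:
play_rows:
  steps:
    - [[0, 0, 0.001, 0], [0, 0, 0.001, 0], [0, 0, 0.001, 0], [0, 0, 0, 0], [0, 0, 0, 0]]

```text
time: 16.7
ee_pos: [0.4689, -0.3348, 0.009]
tcp_rot: [180.0, 0.0, 75.3]
wrist_force: [-0.2, -0.7, -1.7]
opening: 0.0469
grasp_force: 23.3
```

Call:
play_rows:
  steps:
    - [[0, 0, 0.0007, 0], [0, 0, 0.0007, 0], [0, 0, 0, 0], [0, 0, 0, 0], [0, 0, 0, 0]]

```text
time: 17.12
ee_pos: [0.469, -0.3348, 0.0082]
tcp_rot: [180.0, 0.0, 75.3]
wrist_force: [-2.3, 1.6, 5.6]
opening: 0.0468
grasp_force: 24.0
```

Call:
play_rows:
  steps:
    - [[0, 0, 0, 0], [0, 0, 0, 0], [0, 0, 0, 0], [0, 0, 0, 0], [0, 0, 0, 0]]
  gripper: 0.062

```text
time: 17.53
ee_pos: [0.4688, -0.3347, 0.0073]
tcp_rot: [-180.0, -0.0, 75.3]
wrist_force: [0.5, 0.2, -0.0]
opening: 0.0622
grasp_force: 0.0
```

Call:
play_rows:
  steps:
    - [[0, 0, -0.01, 0], [0, 0, -0.02, 0], [0, 0, -0.03, 0], [0, 0, -0.03, 0], [0, 0, -0.03, 0]]

```text
time: 17.95
ee_pos: [0.4686, -0.3345, 0.1294]
tcp_rot: [180.0, 0.0, 75.3]
wrist_force: [0.6, 0.1, 0.4]
opening: 0.0619
grasp_force: 0.0
```

Call:
play_rows:
  steps:
    - [[-0.02, -0.03, -0.015, 0], [-0.02, -0.03, -0.015, 0], [-0.02, -0.03, 0, 0], [0, 0, 0, 0], [0, 0, 0, 0]]

```text
time: 18.37
ee_pos: [0.3655, -0.3706, 0.1588]
tcp_rot: [179.9, 0.1, 75.1]
wrist_force: [0.1, 0.1, 0.3]
opening: 0.0621
grasp_force: 0.0
```

Call:
play_rows:
  steps:
    - [[0, 0, 0, 0], [0, 0, 0, 0], [0, 0, 0, 0], [0, 0, 0, 0], [0, 0, 0, 0]]

```text
time: 18.78
ee_pos: [0.367, -0.3695, 0.1571]
tcp_rot: [-180.0, -0.0, 75.3]
wrist_force: [1.1, -0.0, 0.9]
opening: 0.062
grasp_force: 0.0
```

Run:
```python
from workcell import bot
from h import *
import cv2
o=bot.get_obs();print({k:o[k] for k in("time","ee_pos","wrist_force","opening")})
s=bot.camera("scene")["img"];t=bot.camera("top")["img"]
i=[cv2.resize(a,(400,400),interpolation=cv2.INTER_CUBIC) for a in(t[170:290,330:450],s[190:310,260:380])]
cv2.imwrite("pics/e.png",np.hstack(i))
```

```text
{'time': 18.7833, 'ee_pos': array([ 0.36704723, -0.36947628,  0.15706338]), 'wrist_force': array([ 1.07398637, -0.04251175,  0.93581898]), 'opening': 0.06202158362660832}
```

View pics/e.png

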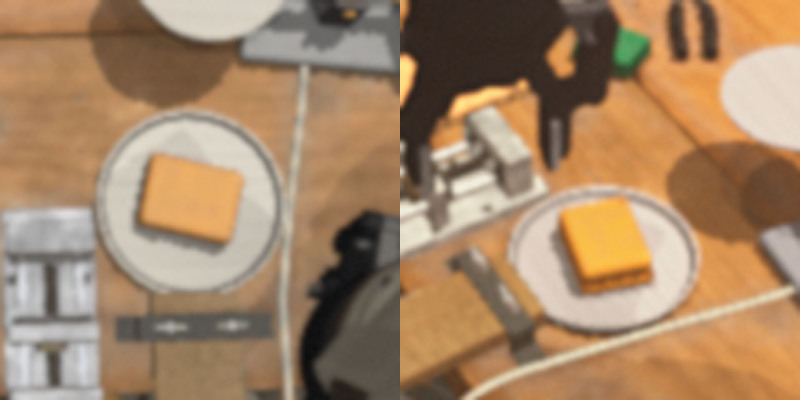

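The mould lies flat and centred in the dish (top crop: mould (191,198), dish (191,202)), and the gripper is clear of it.

```bash
python3 -c "
from workcell import bot
print(bot.job_done())"
```

```text
the job is handed in; nothing more can be done
None
```

The mould weighed heavier than the brass weight (the beam came to rest at its lower stop), so it was set flat in the centre of the round dish, and the job was handed in at about 19 s of the 51 s allowed; no verdict was returned.

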